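Back off the hall lamp winch

TASK

Set the hand winch on the hall console back to its starting position, ready for a new cord: swing the pawl up and right over so that it stays clear of the toothed wheel, then wind the wheel backward by its crank knob (clockwise seen from above) until you feel its lug bear against the stop pin, pressing it home gently but never forcing it. Then swing the pawl back down into the teeth so the wheel is locked again, let go, and leave the things around the winch where they are.

Things in the scene. Friction and masses are not known exactly. Their poses are not given: they have to be found in the camera images.
- winch: Grey and steel hand winch fixed on the console, axis upright: base plate 190 x 200 x 12 mm, on it a steel drum between two round flanges of 75 mm radius. Origin: on the wheel axis at table height; z up. The pawl is on the winch's -x side (towards the robot); the crank sweeps the far side, towards +x.
- wheel_top (a point): Point on the wheel axis at the top face of the upper flange, winch z = 58 mm. This flange is the ratchet wheel: 8 saw teeth, 10 mm high, stand on its top face at 50 to 72 mm radius.
- wheel (a joint): Turn of wheel, drum and crank, rad; positive = forward, anticlockwise from above. Start 1.3 to 2.2; at the stop pin between -0.17 and 0.17. No spring; stiff (friction about 3 N at the knob), stays where left. Turns backward only with the pawl clear. The crank arm points at -70 degrees + the joint value, from winch +x towards +y.
- knob_grip (a point): Grip point of the crank knob: an upright dark wooden cylinder 22 mm thick, 44 mm tall (top at z = 122 mm, this point at z = 104 mm) on the end of the crank arm, whose top is at z = 78 mm; 85 mm from the wheel axis. It spins freely on its own axis, so it can be held from above without turning the wrist.
- stop_zone (a point): Middle of the range of the stop pin, at its top (z = 38 mm), 84 mm from the axis: a steel pin 8 mm thick standing on the base. The pin itself differs from start to start by up to 14 mm along the circle and must be felt: a lug on the lower flange (z = 17 to 31 mm) runs rigidly against it. Home = bears with 3 N or more for 0.2 s; above 20 N it is damaged.
- pawl (a joint): Angle of the pawl about its level hinge, rad: 0 = down, nose between two teeth (up to 0.2 if the nose rides on a tooth's slope, as it may at the start); 1.57 upright; 2.3 = tipped over against its end stop, clear (counts from 1.7). No spring: it falls slowly to the side it leans to. Seated: below 0.1. It is damaged if the wheel is forced against it with over 20 N.
- pawl_rod (a point): Grip point of the pawl's lifting rod: a level round steel rod, 10 mm thick, from winch x = -62 to -134 mm, sticking out clear of the wheel. This point: on the rod's axis, winch x = -115 mm; with the pawl down at y = 10, z = 76 mm. Take it from above, fingers closing along winch y; it turns between the fingers as the pawl swings.
- pawl_hinge (a point): Point on the pawl's hinge line (parallel to winch x) abreast of the rod's grip point: winch x = -115, y = 60, z = 74 mm. The rod goes round it at 50 mm radius: from the -y side (down) up over the top to the +y side (clear).
- bracket (a point): Middle of the top of the pawl's grey bracket, an upright block 30 x 28 mm (winch x by y), its top at z = 92 mm.
- jar: Bystander: round lidded grey-green ceramic jar, 86 mm wide, 75 mm tall, beside the winch; origin at the underside.
- dish: Bystander: brass dish, 90 mm wide, 28 mm tall, beyond the winch; origin at the underside.
- diffuser: Bystander: amber glass jar with wooden cap, 56 mm wide, 85 mm tall, beside the winch; origin at the underside.

How it is judged:
On the way, in this order (a step that is already met when the one before it is completed fails the run):
1. the pawl has been swung over, clear of the wheel (value of joint pawl above 1.7 rad and value of joint wheel above 0.6 rad), for 0.2 s.
2. with the pawl clear, the wheel has been wound back and its lug bears on the stop pin with at least 3 N (value of joint pawl above 1.7 rad and value of joint wheel below 0.25 rad and contact force between wheel and stop above 3 N), for 0.2 s.
At the end, for the whole second after the job is handed in: The wheel is at rest with its lug still at the stop pin (within 8 mm) and the pawl is down between the teeth (below 0.1 rad), everything released (horizontal distance between lug_face and pin_face below 0.008 m and value of joint pawl below 0.1 rad and not (velocity of joint wheel above 0.05 rad/s) and velocity of joint wheel above -0.05 rad/s); the robot touches nothing.
It fails at once if the stop pin was forced (more than 20 N) (contact force between wheel and stop above 20 N).
It fails at once if the wheel was forced backward against the engaged pawl (more than 20 N) (contact force between wheel and pawl above 20 N).
It fails at once if the jar was moved by more than 20 mm (distance of jar from where it was at the start of the episode above 0.02 m).
It fails at once if the dish was moved by more than 20 mm (distance of dish from where it was at the start of the episode above 0.02 m).
It fails at once if the diffuser was moved by more than 20 mm (distance of diffuser from where it was at the start of the episode above 0.02 m).
It also fails if it takes over 72 s, if anything falls off the work surface, if the arm or the gripper's body presses on something with over 40 N, if the wrist force passes 120 N, or if a joint passes its speed limit or range.

ROBOT

A 6-joint arm with a two-finger parallel gripper is mounted at the origin on the work surface. World frame = base frame: x ahead of the robot, y to its left, z up, the work surface at z = 0. Lengths are in m, angles in rad, forces in N, time in s.
With the tool pointing down it reaches from about 0.25 to 0.725 m from the base axis. Payload 4 kg.
Tool frame: the origin (TCP) lies on the centre line of the jaws, within the pads' length; the fingertips stand nose_length ahead of it and the grasp point (between the pads) is the TCP (nose_length is the distance from the TCP to the fingertips, in m); z points along the fingers, y is the line along which they close (so a half turn about z gives the same grasp; the last joint's range is limited). The gripper opens to 85 mm and grips with 20 to 120 N. Pads are 22 mm wide; open, the fingers measure 114 mm over their backs; the gripper's body (76 mm by 85 mm) begins 54 mm behind the grasp point. The pads swing forward as they close: fully open they stand 13 mm farther back than shut.
Start: joints at [1.106, 0.241, 0.005, 1.335, 0, 1.571], TCP at [0.224, 0.447, 0.25] pointing down, gripper open.
Joint ranges: [-2.72, 2.72], [-1.05, 1.87], [-1.09, 1.28], [-1.99, 2.15], [-1.42, 1.44], [-3.14, 3.14]. Speed limits (rad/s): [2.79, 2.79, 3.14, 3.14, 3.14, 3.14].

INTERFACE

Orientations are given as a unit quaternion [x, y, z, w].
In Python, from bench import observe, camera, camera_info, close_job, nose_length gives the robot as it stands. The module is installed in compiled form; this text tells all that it offers.
- The arm moves only by the tool step_arm, never from a script. Its argument "increments" is a list of rows, each a list of 6 numbers: the shift along the tool's x, y, z in mm, then the turn, a rotation vector about the tool's x, y, z in rad. A call has 1 to 12 rows; each row shifts and turns the commanded pose from where the row before left it, along the tool's axes as they then stand; what a row does not reach is not made up. A row lasts 1/10 s, in which the tool goes at most 50 mm and 8.59 degrees, less where a joint would pass 70% of its speed; a pose out of reach is approached as far as the arm can. A call with a gripper value outside its range is refused whole. "hand" is the opening, from -1 (shut) to 1 (fully open), set as the call begins (left out, the last holds). The fingers move at their own pace and stop on an object; the grip force is fixed at half the most. Time passes only in rows, so rows that do not move let the fingers close. It gives the time, the measured TCP pose, the force, the opening and the grip force at its end, in the units of the state.
- observe(): the state, without advancing time (a new reading comes with each control period).
- camera(name): name is "side" or "top"; returns the picture (480x640x3 uint8, blue, green, red); there is no depth.
- camera_info(name): a dict with "vfov" (degrees; the focal length in pixels is half the picture's height over the tangent of half this angle, whatever the lens; pixels are square), "cx", "cy" (the principal point, pixels), "extrinsics" (4x4, takes a point from camera to world coordinates). Camera axes: x right, y down, z forward; pixel columns grow to the right and rows downward; lengths in m; the calibration is good to about 2 mm. A picture is of the moment at which its call begins. camera_info takes no time and is no camera call.
- close_job(): hands the job in; it is judged then, once.
The state is a dict: "t": time; "joints": joint angles; "joint_velocities": joint speeds; "effort": joint torques, N m; "tool_pos": TCP position; "ee_rot": TCP orientation; "ft_force": force on the tool from outside, world axes, zero at the start; "moment": the same for the moment, N m; "gripper_width": finger opening in m; "gripper_force": force on a finger pad.
Only numpy, scipy, OpenCV 4.12 (cv2) and the standard library are available. Lean on these libraries where they do the work, as an engineer would, in place of code of your own. Each camera call takes 0.05 s, during which the arm holds its last target. There are 200 camera calls.

## Working session

There is one attempt and no reset: what is moved stays moved. The work goes in short steps, Python scripts to look and compute and a tool call to move; the robot and the scene stay as the last step left them, time stands still between calls to the robot, and variables do not carry over. Pictures are saved under pics/ and viewed, at most 10 in all, crops included, and the job is handed in when it is done.

Besides the shell and the picture viewer there is one more tool, called after "Request:" as name([rows], argument=value, ...), one row to a line, values as JSON. step_arm: Moves the arm, as the interface text tells. Its arguments: {"type":"object","properties":{"increments":{"type":"array"},"hand":{"type":"number"}},"required":["increments"]}

```bash
mkdir -p pics; python3 - <<'E'
from bench import *
import cv2
for n in("top","side"):
    cv2.imwrite(f"pics/{n}0.png",camera(n)); i=camera_info(n); print(n,i)
s=observe(); print(s["tool_pos"],s["ee_rot"],s["gripper_width"],nose_length() if callable(nose_length) else nose_length)
E
```

```text
top {'vfov': 42.73231013709468, 'cx': 314.25882156061135, 'cy': 229.35979955356555, 'extrinsics': array([[ 0.08242377, -0.97693688,  0.19697883,  0.35627041],
       [-0.99659379, -0.08026739,  0.01892004,  0.0424773 ],
       [-0.0026727 , -0.19786734, -0.98022516,  1.30227574],
       [ 0.        ,  0.        ,  0.        ,  1.        ]])}
side {'vfov': 53.20408856282506, 'cx': 320.1657337012671, 'cy': 237.19638696156034, 'extrinsics': array([[-0.96859635, -0.16516077,  0.18585754,  0.42934208],
       [-0.2480855 ,  0.69179647, -0.67813806,  0.75187814],
       [-0.01657378, -0.70295061, -0.71104554,  0.82260765],
       [ 0.        ,  0.        ,  0.        ,  1.        ]])}
[0.22389012 0.44649579 0.24950023] [ 2.30324084e-01  9.73113532e-01 -9.03840107e-04 -2.30683392e-04] 0.08548119160803463 0.019
```

View pics/top0.png

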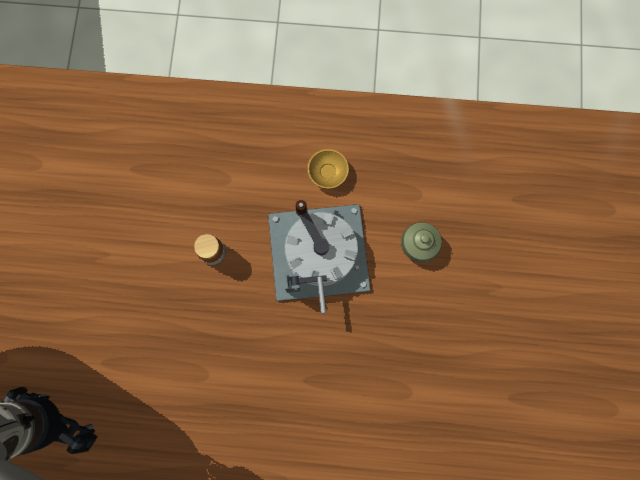

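View pics/side0.png

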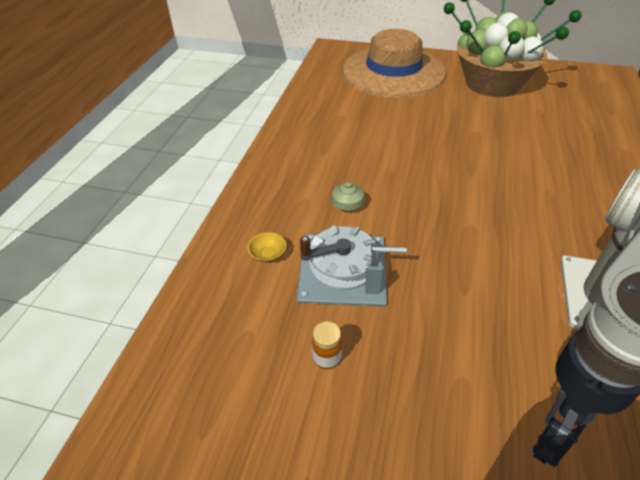

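The top view shows the wheel hub near (321,249), knob (301,206), rod end (323,311), bracket (293,283), dish (328,169), jar (422,242) and diffuser (208,248). The side view shows the knob at (306,247) and the rod at (372–406,250).

```bash
cat > h.py <<'E'
import numpy as np,cv2
from bench import *
def ray(n,p):
    i=camera_info(n);f=240/np.tan(np.radians(i["vfov"])/2);E=i["extrinsics"]
    return E[:3,3],E[:3,:3]@np.array([(p[0]-i["cx"])/f,(p[1]-i["cy"])/f,1])
def onz(n,p,z):
    o,d=ray(n,p);return o+d*(z-o[2])/d[2]
def tri(a,b):
    (o,d),(q,e)=ray("top",a),ray("side",b)
    s=np.linalg.lstsq(np.c_[d,-e],q-o,rcond=None)[0];A=o+d*s[0];B=q+e*s[1]
    return (A+B)/2,np.linalg.norm(A-B)
def proj(n,P):
    i=camera_info(n);f=240/np.tan(np.radians(i["vfov"])/2);E=i["extrinsics"]
    c=E[:3,:3].T@(np.asarray(P)-E[:3,3]);return np.array([f*c[0]/c[2]+i["cx"],f*c[1]/c[2]+i["cy"]])
E
python3 - <<'E'
from h import *
a=cv2.imread("pics/top0.png");b=cv2.imread("pics/side0.png")
A=cv2.resize(a[195:320,260:380],None,fx=4.5,fy=4.5,interpolation=cv2.INTER_CUBIC)
B=cv2.resize(b[220:310,290:415],None,fx=4.5,fy=4.5,interpolation=cv2.INTER_CUBIC)
cv2.imwrite("pics/c1.png",A);
cv2.imwrite("pics/c2.png",B)
# plate: non-brown (low saturation) blob
hsv=cv2.cvtColor(a,cv2.COLOR_BGR2HSV);m=((hsv[...,1]<90)).astype(np.uint8);m[:195]=0;m[320:]=0;m[:,:260]=0;m[:,380:]=0
m=cv2.morphologyEx(m,cv2.MORPH_OPEN,np.ones((13,13)))
c=max(cv2.findContours(m,0,2)[0],key=cv2.contourArea)
r=cv2.minAreaRect(c);bx=cv2.boxPoints(r);print(r);
for p in bx: print(p,onz("top",p,.012))
for p in[(321,249)]:print("hub",onz("top",p,.085))
print("knobtop",onz("top",(301,204),.122),"rodtip",onz("top",(323,311),.076))
E
```

```text
((318.31365966796875, 252.23013305664062), (88.24927520751953, 94.47801971435547), 83.9909896850586)
[266.71503 213.29315] [0.64239801 0.17252916 0.012     ]
[360.67395 203.40274] [ 0.68087935 -0.02798669  0.012     ]
[369.9123 291.1671] [ 0.49302348 -0.06015684  0.012     ]
[275.95337 301.05753] [0.45615023 0.13478212 0.012     ]
hub [0.56183532 0.04913896 0.085     ]
knobtop [0.64233545 0.09563552 0.122     ] rodtip [0.43928627 0.03521422 0.076     ]
```

View pics/c1.png

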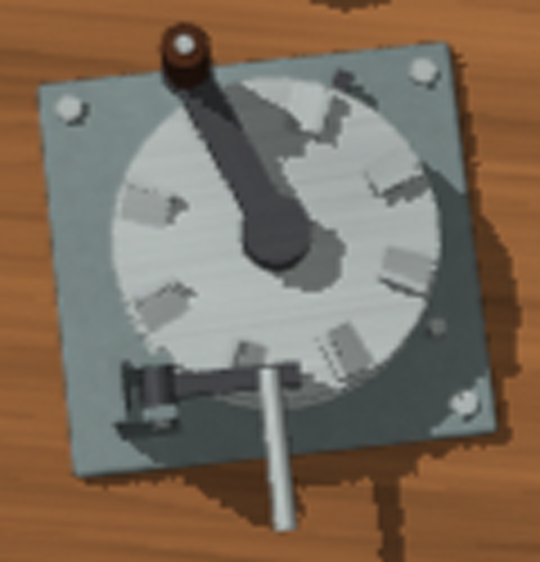

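View pics/c2.png

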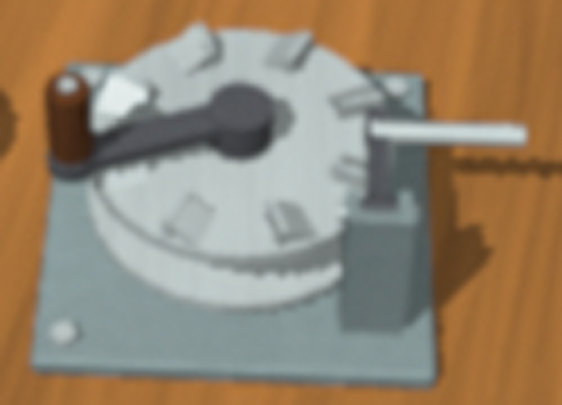

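Crops: plate corners at (40,87), (447,42), (495,430), (78,474) in crop 1. Hub is at (277,235), knob top at (185,45) and the rod runs (268,368)–(285,528). In crop 2 the knob top is at (67,82) and the rod tip at (525,134).

```bash
python3 - <<'E'
from h import *
T=lambda x,y:((x+.5)/4.5+260-.5,(y+.5)/4.5+195-.5)
S=lambda x,y:((x+.5)/4.5+290-.5,(y+.5)/4.5+220-.5)
C=np.array([onz("top",T(*p),.012) for p in[(40,87),(447,42),(495,430),(78,474)]])
print(C.round(4),"mean",C.mean(0))
e=lambda v:np.degrees(np.arctan2(v[1],v[0]))
print("yaw",e(C[0]-C[3]),e(C[1]-C[2]),e(C[0]-C[1])-90,e(C[3]-C[2])-90, [np.linalg.norm(C[i]-C[i-1]) for i in range(4)])
W=onz("top",T(276,242),.058);H=onz("top",T(277,237),.083);print("wheel",W,"hub",H)
R0=onz("top",T(268,371),.076);R1=onz("top",T(285,526),.076);print("rod",R0,R1,e(R0-R1),np.linalg.norm(R0-R1))
k,d=tri(T(185,47),S(67,84));print("knob",k,d,np.linalg.norm((k-W)[:2]),e(k-W))
r,d=tri(T(285,526),S(525,134));print("rodtip",r,d)
E
```

```text
[[ 0.6413  0.1686  0.012 ]
 [ 0.6794 -0.0243  0.012 ]
 [ 0.4951 -0.0594  0.012 ]
 [ 0.4586  0.1329  0.012 ]] mean [0.56858945 0.05443775 0.012     ]
yaw 11.035559479602163 10.767928676459077 11.170854389964148 10.727092133993565 [np.float64(0.18608240692077155), np.float64(0.19661521460041084), np.float64(0.18760254950324012), np.float64(0.1957412076340062)]
wheel [0.56765511 0.04950279 0.058     ] hub [0.56570792 0.0490975  0.083     ]
rod [0.50614392 0.04827429 0.076     ] [0.43829405 0.03524563 0.076     ] 10.869738086024476 0.06908943828034035
knob [0.64108902 0.09601676 0.1237239 ] 0.002637752780825034 0.08692577160552341 32.35069077185297
rodtip [0.4375873  0.03529297 0.07886018] 0.0010303512769693484
```

Request:
step_arm([
  [0,0,0,0,0,-0.131],
  [0,0,0,0,0,-0.131],
  [0,0,0,0,0,-0.131],
  [0,0,0,0,0,-0.131],
  [0,0,0,0,0,-0.131],
  [0,0,0,0,0,0],
  [0,0,0,0,0,0],
], hand=0.0)

```text
t: 0.8
tool_pos: [0.224, 0.4468, 0.25]
ee_rot: [-0.094, 0.996, -0.0, -0.0]
ft_force: [-0.1, -0.3, 0.6]
gripper_width: 0.0427
gripper_force: 0.0
```

```bash
cat >> h.py <<'E'
C=np.array([.5693,.0503]);Y=np.radians(10.9)
R=np.array([[np.cos(Y),-np.sin(Y)],[np.sin(Y),np.cos(Y)]])
from scipy.spatial.transform import Rotation as Ro
def stat(goal=None):
    """goal in winch coords mm; prints tool-frame shift in mm"""
    s=observe();p=s["tool_pos"];M=Ro.from_quat(s["ee_rot"]).as_matrix()
    w=R.T@(p[:2]-C)*1000
    print("t",round(s["t"],2),"winch",w.round(1),round(p[2]*1000,1),"tooly-winch deg",(np.degrees(np.arctan2(M[1,1],M[0,1]))-10.9).round(2),"tilt",M[:,2].round(3),"j",np.round(s["joints"],2),"F",(R.T@s["ft_force"][:2]).round(1),s["ft_force"][2].round(1),"w",round(s["gripper_width"],4),"gf",np.round(s["gripper_force"],1))
    if goal is not None:
        g=np.r_[C+R@np.array(goal[:2])/1000,goal[2]/1000]
        print("tool shift mm",(M.T@(g-p)*1000).round(1))
E
python3 -c "
from h import *
stat((-115,10,150))"
```

```text
t 0.8 winch [-264.1  454.6] 250.0 tooly-winch deg 89.84 tilt [-0.    -0.001 -1.   ] j [1.11 0.24 0.   1.34 0.   0.92] F [-0.1 -0.3] 0.6 w 0.0427 gf 0.0
tool shift mm [-150.3 -444.1  100.2]
```

Request:
step_arm([
  [-12.5,-37,5,0,0,0],
  [-12.5,-37,5,0,0,0],
  [-12.5,-37,5,0,0,0],
  [-12.5,-37,5,0,0,0],
  [-12.5,-37,5,0,0,0],
  [-12.5,-37,5,0,0,0],
  [-12.5,-37,5,0,0,0],
  [-12.5,-37,5,0,0,0],
  [-12.5,-37,10,0,0,0],
  [-12.5,-37,20,0,0,0],
  [-12.5,-37,20,0,0,0],
  [-12.5,-37,10,0,0,0],
])

```text
t: 2.0
tool_pos: [0.4549, 0.0377, 0.1488]
ee_rot: [-0.094, 0.996, 0.0, -0.001]
ft_force: [0.0, 0.6, 0.3]
gripper_width: 0.0428
gripper_force: 0.0
```

Request:
step_arm([
  [0,0,0,0,0,0],
  [0,0,0,0,0,0],
  [0,0,0,0,0,0],
])

```text
t: 2.3
tool_pos: [0.455, 0.0399, 0.1505]
ee_rot: [-0.095, 0.995, 0.0, -0.0]
ft_force: [0.4, -0.7, 0.1]
gripper_width: 0.0426
gripper_force: 0.0
```

```bash
python3 -c "
from h import *
stat((-116,10,76))
a=camera('top');b=camera('side')
cv2.imwrite('pics/d.png',np.hstack([cv2.resize(a[195:345,250:380],(520,600)),cv2.resize(b[170:320,300:370],(280,600))]))"
```

```text
t 2.3 winch [-114.2   11.4] 150.5 tooly-winch deg 89.98 tilt [-0.  0. -1.] j [ 0.09  0.23 -0.28  1.06  0.   -0.1 ] F [ 0.2 -0.7] 0.1 w 0.0426 gf 0.0
tool shift mm [ 1.8 -1.4 74.5]
```

View pics/d.png

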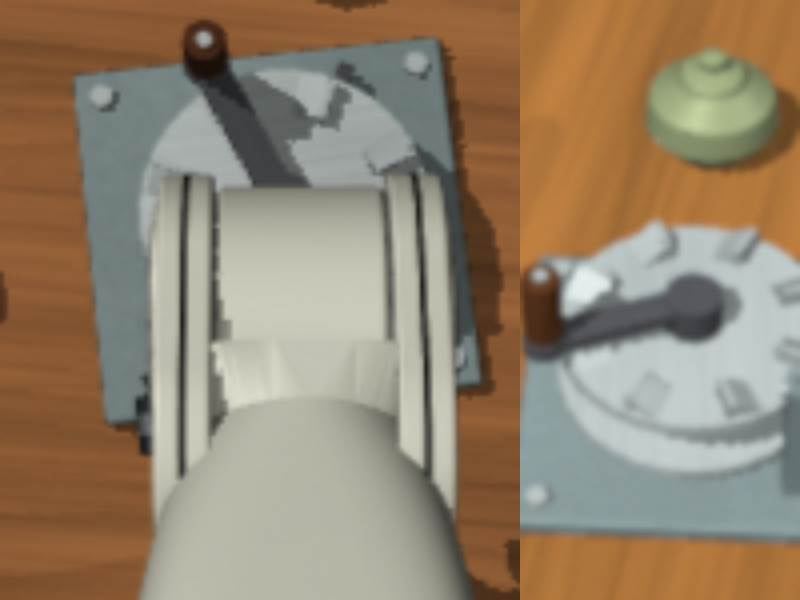

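The arm hides the rod in the top view, with the fingers at about winch (-114, 11). The estimate is good to a few mm and the jaws are 43 mm open, so I'm going down.

Request:
step_arm([
  [1,-1.4,15,0,0,0],
  [0,0,15,0,0,0],
  [0,0,15,0,0,0],
  [0,0,12,0,0,0],
  [0,0,10,0,0,0],
  [0,0,6,0,0,0],
  [0,0,0,0,0,0],
  [0,0,0,0,0,0],
])

```text
t: 3.2
tool_pos: [0.4549, 0.038, 0.0777]
ee_rot: [-0.095, 0.995, 0.0, 0.0]
ft_force: [-0.2, 0.7, 0.4]
gripper_width: 0.0429
gripper_force: 0.0
```

Request:
step_arm([
  [0,0,0,0,0,0],
  [0,0,0,0,0,0],
  [0,0,0,0,0,0],
  [0,0,0,0,0,0],
  [0,0,0,0,0,0],
  [0,0,0,0,0,0],
], hand=-1)

```text
t: 3.8
tool_pos: [0.4551, 0.0378, 0.0778]
ee_rot: [-0.095, 0.995, 0.0, 0.001]
ft_force: [-0.4, 0.5, 4.3]
gripper_width: 0.0078
gripper_force: 58.7
```

```bash
python3 -c "
from h import *
stat((-115,10,76))
b=camera('side')
cv2.imwrite('pics/e.png',cv2.resize(b[200:320,290:450],(800,600)))"
```

```text
t 3.8 winch [-114.5    9.3] 77.8 tooly-winch deg 89.99 tilt [ 0.001  0.    -1.   ] j [ 0.08  0.31 -0.39  0.87  0.   -0.11] F [-0.3  0.5] 4.3 w 0.0078 gf 58.7
tool shift mm [0.5 0.7 1.8]
```

View pics/e.png

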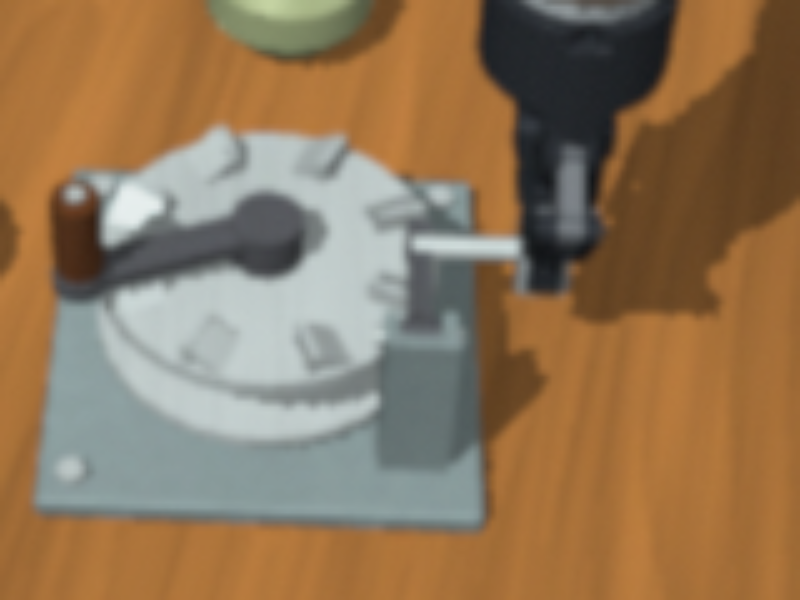

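Gripped: the rod is between the pads, pad force 59 N, and the side view shows the fingers on the rod at (545,245). Next is the arc about the hinge.

Request:
step_arm([
  [0,1.1,-8.4,0,0,0],
  [0,2.6,-8.1,0,0,0],
  [0,3.9,-7.6,0,0,0],
  [0,5.1,-6.8,0,0,0],
  [0,0,0,0,0,0],
])

```text
t: 4.35
tool_pos: [0.4528, 0.0487, 0.1098]
ee_rot: [-0.095, 0.996, -0.003, 0.001]
ft_force: [3.4, -8.2, 1.4]
gripper_width: 0.0076
gripper_force: 58.9
```

```bash
python3 -c "
from h import *
stat()"
```

```text
t 4.35 winch [-114.7   20.5] 109.8 tooly-winch deg 89.95 tilt [ 0.002 -0.005 -1.   ] j [ 0.11  0.27 -0.35  0.95 -0.01 -0.08] F [ 1.8 -8.7] 1.4 w 0.0076 gf 58.9
```

Forces stay small, so I continue the arc.

Request:
step_arm([
  [0,6.2,-5.8,0,0,0],
  [0,7.1,-4.7,0,0,0],
  [0,7.8,-3.4,0,0,0],
  [0,8.2,-2.1,0,0,0],
  [0,8.5,-0.6,0,0,0],
  [0,8.5,0.8,0,0,0],
  [0,8.2,2.2,0,0,0],
  [0,7.7,3.6,0,0,0],
  [0,0,0,0,0,0],
  [0,0,0,0,0,0],
])

```text
t: 5.35
tool_pos: [0.4406, 0.1126, 0.1194]
ee_rot: [-0.095, 0.995, 0.001, 0.001]
ft_force: [-0.5, 1.4, 6.3]
gripper_width: 0.0076
gripper_force: 63.7
```

```bash
python3 -c "
from h import *
stat()"
```

```text
t 5.35 winch [-114.6   85.5] 119.4 tooly-winch deg 90.06 tilt [ 0.001  0.002 -1.   ] j [ 0.25  0.26 -0.34  0.98  0.    0.06] F [-0.2  1.5] 6.3 w 0.0076 gf 63.7
```

Request:
step_arm([
  [0,0,0,0,0,0],
  [0,0,0,0,0,0],
  [0,0,0,0,0,0],
  [0,0,-5,0,0,0],
  [0,0,-15,0,0,0],
  [0,0,-25,0,0,0],
  [0,0,-25,0,0,0],
  [0,0,0,0,0,0],
  [0,0,0,0,0,0],
], hand=0.4)

```text
t: 6.25
tool_pos: [0.4407, 0.1113, 0.1887]
ee_rot: [-0.095, 0.995, 0.0, 0.001]
ft_force: [-0.3, 0.4, -0.3]
gripper_width: 0.0597
gripper_force: 0.0
```

```bash
python3 -c "
from h import *
stat((79,31,160))
b=camera('side')
cv2.imwrite('pics/f.png',cv2.resize(b[180:320,280:467],(800,600)))"
```

```text
t 6.25 winch [-114.7   84.2] 188.7 tooly-winch deg 89.99 tilt [ 0.001  0.    -1.   ] j [ 0.25  0.19 -0.23  1.15  0.    0.06] F [-0.2  0.5] -0.3 w 0.0597 gf 0.0
tool shift mm [-193.7  -53.2   28.9]
```

View pics/f.png

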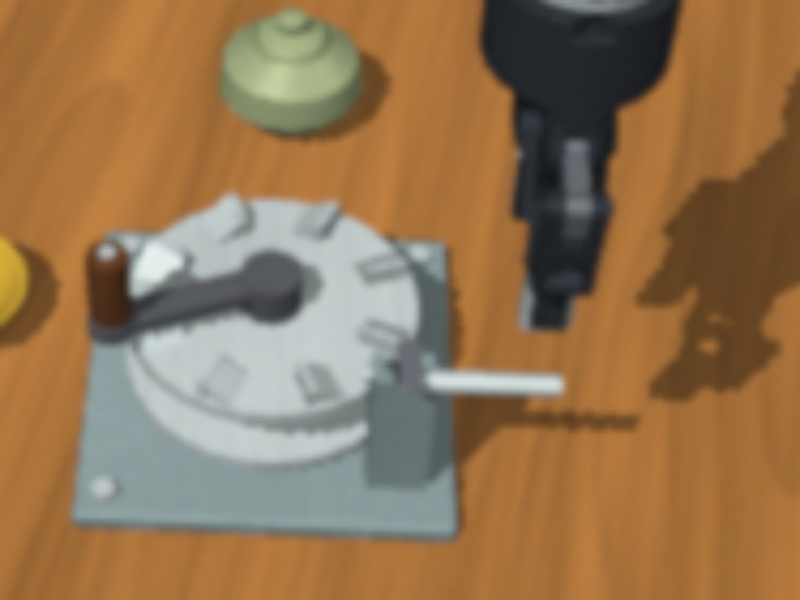

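The pawl is tipped over: the rod now lies at (430–565,383), on the near +y side. The wheel hasn't moved, with the knob at (107,260). On to the knob.

Request:
step_arm([
  [-24,-6.5,0,0,0,0],
  [-24,-6.5,0,0,0,0],
  [-24,-6.5,0,0,0,0],
  [-24,-6.5,0,0,0,0],
  [-24,-6.5,5,0,0,0],
  [-24,-6.5,6,0,0,0],
  [-24,-6.5,6,0,0,0],
  [-25.5,-7.5,6,0,0,0],
  [0,0,6,0,0,0],
  [0,0,0,0,0,0],
  [0,0,0,0,0,0],
  [0,0,0,0,0,0],
])

```text
t: 7.5
tool_pos: [0.6397, 0.096, 0.1595]
ee_rot: [-0.095, 0.995, 0.0, -0.0]
ft_force: [-0.1, -1.0, -0.1]
gripper_width: 0.06
gripper_force: 0.0
```

```bash
python3 -c "
from h import *
stat((79,31,105))
b=camera('side')
cv2.imwrite('pics/g.png',cv2.resize(b[160:300,240:427],(800,600)))"
```

```text
t 7.5 winch [77.8 31.6] 159.5 tooly-winch deg 90.02 tilt [-0. -0. -1.] j [ 0.15  0.58  0.28  1.27  0.   -0.04] F [-0.3 -1. ] -0.1 w 0.06 gf 0.0
tool shift mm [-1.3 -0.6 54.5]
```

View pics/g.png

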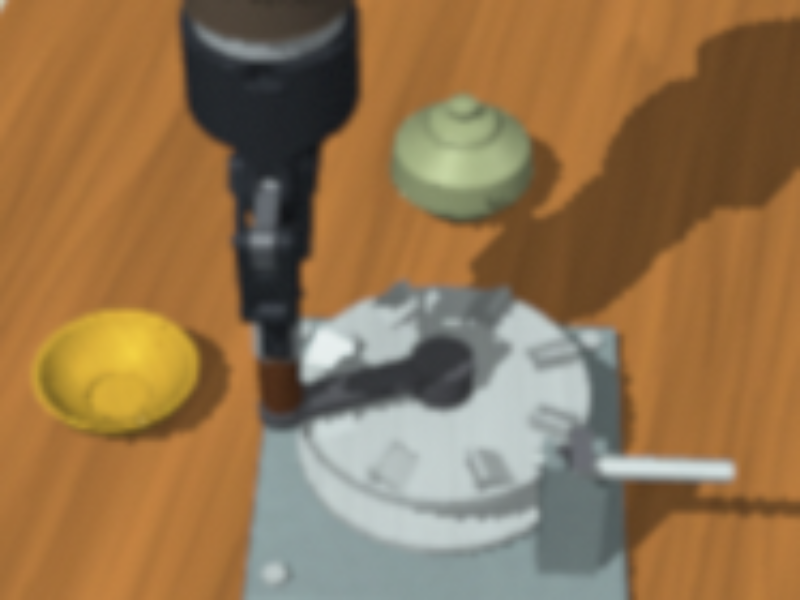

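The jaws line up over the knob (knob at (278,385), fingertip at (278,345)), so I descend and close.

Request:
step_arm([
  [-1.3,-0.6,12,0,0,0],
  [0,0,14,0,0,0],
  [0,0,14,0,0,0],
  [0,0,9,0,0,0],
  [0,0,5,0,0,0],
  [0,0,0,0,0,0],
  [0,0,0,0,0,0],
])

```text
t: 8.25
tool_pos: [0.6422, 0.0956, 0.1056]
ee_rot: [-0.095, 0.995, 0.0, 0.0]
ft_force: [-0.2, 0.8, -1.0]
gripper_width: 0.0599
gripper_force: 0.0
```

Request:
step_arm([
  [0,0,0,0,0,0],
  [0,0,0,0,0,0],
  [0,0,0,0,0,0],
  [0,0,0,0,0,0],
  [0,0,0,0,0,0],
  [0,0,0,0,0,0],
], hand=-1)

```text
t: 8.85
tool_pos: [0.6423, 0.0957, 0.106]
ee_rot: [-0.095, 0.995, 0.0, 0.001]
ft_force: [0.4, 1.1, 4.0]
gripper_width: 0.0211
gripper_force: 58.6
```

```bash
python3 -c "
from h import *
stat()
r,a0=85,21.5
a=np.radians(np.arange(a0,-75,-6.0));P=r*np.c_[np.cos(a),np.sin(a)]
D=np.diff(P,axis=0)
for k,d in enumerate(D):print(np.degrees(a[k+1]).round(1),'tool',(-d[0]).round(1),d[1].round(1))"
```

```text
t 8.85 winch [80.3 30.8] 106.0 tooly-winch deg 90.0 tilt [ 0.001  0.    -1.   ] j [ 0.15  0.62  0.21  1.16  0.   -0.04] F [0.6 1. ] 4.0 w 0.0211 gf 58.6
15.5 tool -2.8 -8.4
9.5 tool -1.9 -8.7
3.5 tool -1.0 -8.8
-2.5 tool -0.1 -8.9
-8.5 tool 0.9 -8.9
-14.5 tool 1.8 -8.7
-20.5 tool 2.7 -8.5
-26.5 tool 3.5 -8.2
-32.5 tool 4.4 -7.7
-38.5 tool 5.2 -7.2
-44.5 tool 5.9 -6.7
-50.5 tool 6.6 -6.0
-56.5 tool 7.2 -5.3
-62.5 tool 7.7 -4.5
-68.5 tool 8.1 -3.7
-74.5 tool 8.4 -2.8
```

Request:
step_arm([
  [-1.8,-8.4,0,0,0,0],
  [-1.9,-8.7,0,0,0,0],
  [-1.0,-8.8,0,0,0,0],
  [-0.1,-8.9,0,0,0,0],
  [0.9,-8.9,0,0,0,0],
  [0,0,0,0,0,0],
  [0,0,0,0,0,0],
])

```text
t: 9.55
tool_pos: [0.6556, 0.051, 0.1061]
ee_rot: [-0.094, 0.996, -0.001, 0.002]
ft_force: [3.3, -0.4, 4.7]
gripper_width: 0.0207
gripper_force: 58.7
```

```bash
python3 -c "
from h import *
stat()"
```

```text
t 9.55 winch [ 84.9 -15.7] 106.1 tooly-winch deg 89.88 tilt [ 0.003 -0.002 -1.   ] j [ 0.08  0.64  0.23  1.17 -0.   -0.11] F [ 3.1 -1. ] 4.7 w 0.0207 gf 58.7
```

Request:
step_arm([
  [1.2,-8.8,0,0,0,0],
  [2.2,-8.6,0,0,0,0],
  [3.0,-8.4,0,0,0,0],
  [3.9,-8.0,0,0,0,0],
  [4.7,-7.6,0,0,0,0],
  [5.5,-7.0,0,0,0,0],
  [0,0,0,0,0,0],
  [0,0,0,0,0,0],
])

```text
t: 10.35
tool_pos: [0.6407, 0.001, 0.1059]
ee_rot: [-0.095, 0.996, 0.0, -0.002]
ft_force: [-5.8, 3.6, 11.7]
gripper_width: 0.0203
gripper_force: 59.3
```

```bash
cat >> h.py <<'E'
def tan():
    s=observe();w=R.T@(s["tool_pos"][:2]-C)*1000;F=R.T@s["ft_force"][:2]
    a=np.arctan2(w[1],w[0]);u=np.array([-np.sin(a),np.cos(a)])
    print("ang",np.degrees(a).round(2),"r",np.hypot(*w).round(2),"Ftan(+resists)",(F@u).round(2),"Frad",(F@[np.cos(a),np.sin(a)]).round(2), "cw unit in tool xy", np.array([u[0],-u[1]]).round(3))
E
python3 -c "
from h import *
stat();tan()"
```

```text
t 10.35 winch [ 60.8 -61.9] 105.9 tooly-winch deg 89.95 tilt [-0.004  0.    -1.   ] j [ 0.    0.61  0.19  1.15  0.   -0.19] F [-5.   4.6] 11.7 w 0.0203 gf 59.3
ang -45.52 r 86.7 Ftan(+resists) -0.35 Frad -6.82 cw unit in tool xy [ 0.713 -0.701]
```

Request:
step_arm([
  [4.0,-2.4,0,0,0,0],
  [3.9,-2.3,0,0,0,0],
  [3.6,-2.6,0,0,0,0],
  [0,0,0,0,0,0],
  [0,0,0,0,0,0],
])

```text
t: 10.85
tool_pos: [0.6327, -0.0084, 0.106]
ee_rot: [-0.094, 0.996, -0.0, -0.0]
ft_force: [-1.5, 2.8, 8.0]
gripper_width: 0.0207
gripper_force: 59.2
```

```bash
sed -i 's/^C=.*;Y=/C=np.array([.5706,.0500]);Y=/' h.py
python3 -c "
from h import *
stat();tan()"
```

```text
t 10.85 winch [ 50.  -69.1] 106.0 tooly-winch deg 89.94 tilt [-0. -0. -1.] j [-0.01  0.59  0.15  1.13 -0.   -0.2 ] F [-0.9  3.1] 8.0 w 0.0207 gf 59.2
ang -54.15 r 85.29 Ftan(+resists) 1.04 Frad -3.05 cw unit in tool xy [ 0.811 -0.586]
```

Request:
step_arm([
  [1.8,-1.0,0,0,0,0],
  [1.8,-1.0,0,0,0,0],
  [1.8,-1.0,0,0,0,0],
  [0,0,0,0,0,0],
  [0,0,0,0,0,0],
])

```text
t: 11.35
tool_pos: [0.6287, -0.0124, 0.106]
ee_rot: [-0.095, 0.996, -0.0, 0.0]
ft_force: [1.4, 2.2, 6.8]
gripper_width: 0.0204
gripper_force: 59.1
```

```bash
python3 -c "
from h import *
tan()"
```

```text
ang -57.94 r 85.25 Ftan(+resists) 2.54 Frad -0.64 cw unit in tool xy [ 0.848 -0.531]
```

Request:
step_arm([
  [0.9,-0.5,0,0,0,0],
  [0.9,-0.5,0,0,0,0],
  [0,0,0,0,0,0],
])

```text
t: 11.65
tool_pos: [0.6273, -0.0136, 0.106]
ee_rot: [-0.095, 0.996, -0.0, 0.001]
ft_force: [0.5, 2.5, 6.7]
gripper_width: 0.0207
gripper_force: 59.1
```

```bash
python3 -c "
from h import *
tan()"
```

```text
ang -59.19 r 85.24 Ftan(+resists) 2.01 Frad -1.54 cw unit in tool xy [ 0.859 -0.512]
```

Request:
step_arm([
  [0.9,-0.5,0,0,0,0],
  [0.9,-0.5,0,0,0,0],
  [0,0,0,0,0,0],
])

```text
t: 11.95
tool_pos: [0.6258, -0.015, 0.106]
ee_rot: [-0.095, 0.996, -0.0, 0.001]
ft_force: [1.4, 2.5, 6.7]
gripper_width: 0.0205
gripper_force: 59.1
```

```bash
python3 -c "
from h import *
tan()"
```

```text
ang -60.57 r 85.26 Ftan(+resists) 2.66 Frad -0.99 cw unit in tool xy [ 0.871 -0.491]
```

Request:
step_arm([
  [0.9,-0.4,0,0,0,0],
  [0.9,-0.4,0,0,0,0],
  [0,0,0,0,0,0],
])

```text
t: 12.25
tool_pos: [0.6243, -0.0162, 0.106]
ee_rot: [-0.095, 0.996, -0.0, 0.001]
ft_force: [1.1, 2.9, 6.9]
gripper_width: 0.0204
gripper_force: 59.0
```

```bash
python3 -c "
from h import *
tan()"
```

```text
ang -61.88 r 85.22 Ftan(+resists) 2.61 Frad -1.55 cw unit in tool xy [ 0.882 -0.471]
```

Request:
step_arm([
  [0.9,-0.4,0,0,0,0],
  [0.9,-0.4,0,0,0,0],
  [0,0,0,0,0,0],
])

```text
t: 12.55
tool_pos: [0.6227, -0.0175, 0.106]
ee_rot: [-0.094, 0.996, -0.0, 0.001]
ft_force: [1.6, 2.4, 6.5]
gripper_width: 0.0205
gripper_force: 59.0
```

```bash
python3 -c "
from h import *
tan()"
```

```text
ang -63.21 r 85.24 Ftan(+resists) 2.73 Frad -0.93 cw unit in tool xy [ 0.893 -0.451]
```

Request:
step_arm([
  [0.9,-0.4,0,0,0,0],
  [0.9,-0.4,0,0,0,0],
  [0,0,0,0,0,0],
])

```text
t: 12.85
tool_pos: [0.6211, -0.0186, 0.106]
ee_rot: [-0.094, 0.996, -0.0, 0.001]
ft_force: [1.7, 1.7, 5.6]
gripper_width: 0.0207
gripper_force: 59.0
```

```bash
python3 -c "
from h import *
tan()"
```

```text
ang -64.54 r 85.22 Ftan(+resists) 2.41 Frad -0.36 cw unit in tool xy [ 0.903 -0.43 ]
```

Request:
step_arm([
  [0.9,-0.4,0,0,0,0],
  [0.9,-0.4,0,0,0,0],
  [0,0,0,0,0,0],
])

```text
t: 13.15
tool_pos: [0.6196, -0.0197, 0.106]
ee_rot: [-0.094, 0.996, -0.0, 0.001]
ft_force: [2.1, 2.3, 6.7]
gripper_width: 0.0204
gripper_force: 59.0
```

```bash
python3 -c "
from h import *
tan()"
```

```text
ang -65.83 r 85.21 Ftan(+resists) 3.05 Frad -0.66 cw unit in tool xy [ 0.912 -0.409]
```

Request:
step_arm([
  [0.9,-0.4,0,0,0,0],
  [0.9,-0.4,0,0,0,0],
  [0,0,0,0,0,0],
])

```text
t: 13.45
tool_pos: [0.6179, -0.0209, 0.106]
ee_rot: [-0.094, 0.996, -0.0, 0.001]
ft_force: [1.5, 2.6, 5.8]
gripper_width: 0.0206
gripper_force: 59.0
```

```bash
python3 -c "
from h import *
tan()"
```

```text
ang -67.17 r 85.21 Ftan(+resists) 2.7 Frad -1.28 cw unit in tool xy [ 0.922 -0.388]
```

Request:
step_arm([
  [0.9,-0.35,0,0,0,0],
  [0.9,-0.35,0,0,0,0],
  [0,0,0,0,0,0],
])

```text
t: 13.75
tool_pos: [0.6171, -0.0214, 0.106]
ee_rot: [-0.095, 0.996, -0.0, 0.002]
ft_force: [4.8, 3.1, 4.1]
gripper_width: 0.0205
gripper_force: 58.8
```

```bash
python3 -c "
from h import *
tan()"
```

```text
ang -67.84 r 85.21 Ftan(+resists) 5.71 Frad 0.04 cw unit in tool xy [ 0.926 -0.377]
```

Request:
step_arm([
  [0.9,-0.3,0,0,0,0],
  [0.9,-0.3,0,0,0,0],
  [0,0,0,0,0,0],
])

```text
t: 14.05
tool_pos: [0.6168, -0.0216, 0.106]
ee_rot: [-0.095, 0.995, 0.0, 0.003]
ft_force: [7.5, 4.7, 2.5]
gripper_width: 0.0207
gripper_force: 58.6
```

```bash
python3 -c "
from h import *
tan()"
```

```text
ang -68.03 r 85.21 Ftan(+resists) 8.82 Frad 0.11 cw unit in tool xy [ 0.927 -0.374]
```

The stop is felt: the angle no longer moves and tangential force is rising at about 1.6 N/mm. I press a little more and hold.

Request:
step_arm([
  [0.9,-0.3,0,0,0,0],
  [0.7,-0.2,0,0,0,0],
  [0,0,0,0,0,0],
  [0,0,0,0,0,0],
  [0,0,0,0,0,0],
  [0,0,0,0,0,0],
])

```text
t: 14.65
tool_pos: [0.6167, -0.0217, 0.106]
ee_rot: [-0.095, 0.995, 0.001, 0.005]
ft_force: [11.0, 6.6, -0.8]
gripper_width: 0.0205
gripper_force: 58.6
```

```bash
python3 -c "
from h import *
tan()"
```

```text
ang -68.16 r 85.19 Ftan(+resists) 12.85 Frad 0.42 cw unit in tool xy [ 0.928 -0.372]
```

About 10 N on the pin, held. I ease off the push, release, and lift.

Request:
step_arm([
  [-1.8,0.7,0,0,0,0],
  [-1.8,0.7,0,0,0,0],
  [-0.9,0.4,0,0,0,0],
  [0,0,0,0,0,0],
])

```text
t: 15.05
tool_pos: [0.6171, -0.0213, 0.106]
ee_rot: [-0.094, 0.996, -0.001, 0.001]
ft_force: [1.6, 0.5, 7.4]
gripper_width: 0.021
gripper_force: 59.1
```

```bash
python3 -c "
from h import *
tan()"
```

```text
ang -67.78 r 85.16 Ftan(+resists) 1.56 Frad 0.46 cw unit in tool xy [ 0.926 -0.378]
```

Request:
step_arm([
  [0,0,0,0,0,0],
  [0,0,0,0,0,0],
  [0,0,0,0,0,0],
  [0,0,0,0,0,0],
  [0,0,-15,0,0,0],
  [0,0,-25,0,0,0],
  [0,0,-25,0,0,0],
  [0,0,-15,0,0,0],
  [0,0,0,0,0,0],
  [0,0,0,0,0,0],
], hand=0.4)

```text
t: 16.05
tool_pos: [0.6162, -0.0199, 0.1847]
ee_rot: [-0.095, 0.995, -0.0, -0.0]
ft_force: [-0.5, -0.5, -0.5]
gripper_width: 0.0595
gripper_force: 0.0
```

```bash
python3 -c "
from h import *
P=np.array([-115,94])
stat((-115,93,160))
i=camera('side');cv2.imwrite('pics/h.png',cv2.resize(i[180:320,280:467],(800,600)))"
```

```text
t 16.05 winch [ 31.6 -77.2] 184.7 tooly-winch deg 90.0 tilt [-0. -0. -1.] j [-0.03  0.51  0.22  1.29 -0.   -0.22] F [-0.6 -0.4] -0.5 w 0.0595 gf 0.0
tool shift mm [146.6 170.2  24.8]
```

View pics/h.png

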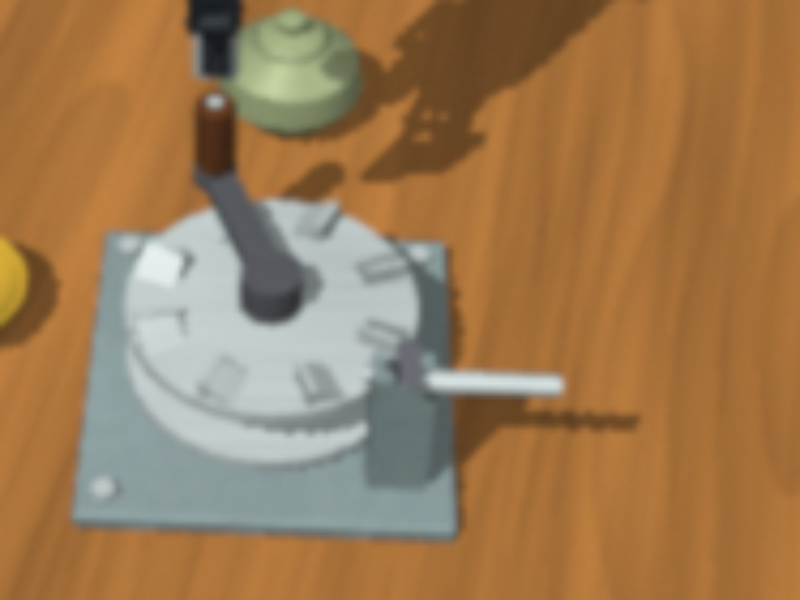

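The knob is released at (215,130) and the wheel stays in place. The rod is on the far side at (430–565,383). Moving over to the rod.

Request:
step_arm([
  [14.7,17.2,0,0,0,0],
  [14.7,17.2,0,0,0,0],
  [14.7,17.2,0,0,0,0],
  [14.7,17.2,0,0,0,0],
  [14.7,17.2,0,0,0,0],
  [14.7,17.2,0,0,0,0],
  [14.7,17.2,0,0,0,0],
  [14.7,17.2,0,0,0,0],
  [14.6,17.2,12,0,0,0],
  [14.6,17.2,13,0,0,0],
  [0,0,0,0,0,0],
  [0,0,0,0,0,0],
], hand=0.1)

```text
t: 17.3
tool_pos: [0.439, 0.1212, 0.1593]
ee_rot: [-0.095, 0.995, -0.0, -0.001]
ft_force: [0.3, 0.7, 0.2]
gripper_width: 0.0472
gripper_force: 0.0
```

```bash
python3 -c "
from h import *
stat((-115,95,110))
w=lambda P:R.T@(P[:2]-C)*1000
for px in((412.3,269.6),(381,268.8)):print(w(onz('side',px,.110)))"
```

```text
t 17.3 winch [-115.7   94.8] 159.3 tooly-winch deg 90.05 tilt [-0.002 -0.001 -1.   ] j [ 0.27  0.22 -0.27  1.08 -0.    0.08] F [0.4 0.6] 0.2 w 0.0472 gf 0.0
tool shift mm [-0.8  0.2 49.3]
[-136.69854268   94.18779129]
[-75.87765884  94.93268819]
```

Camera agrees (y ≈ 94.5). Down and grip.

Request:
step_arm([
  [0,0,15,0,0,0],
  [0,0,15,0,0,0],
  [0,0,12,0,0,0],
  [0,0,7,0,0,0],
  [0,0,0,0,0,0],
  [0,0,0,0,0,0],
])

```text
t: 17.9
tool_pos: [0.4404, 0.1212, 0.1115]
ee_rot: [-0.095, 0.996, 0.0, 0.0]
ft_force: [0.4, -0.2, -0.5]
gripper_width: 0.0467
gripper_force: 0.0
```

Request:
step_arm([
  [0,0,0,0,0,0],
  [0,0,0,0,0,0],
  [0,0,0,0,0,0],
  [0,0,0,0,0,0],
  [0,0,0,0,0,0],
  [0,0,0,0,0,0],
], hand=-1)

```text
t: 18.5
tool_pos: [0.4402, 0.1214, 0.1118]
ee_rot: [-0.095, 0.995, -0.0, 0.001]
ft_force: [0.2, -1.3, 4.9]
gripper_width: 0.008
gripper_force: 58.7
```

```bash
python3 -c "
from h import *
stat()
s=observe();w=R.T@(s['tool_pos'][:2]-C)*1000;z=s['tool_pos'][2]*1000
f=np.arctan2(z-74,60-w[1]);print(f,np.hypot(z-74,60-w[1]))
a=np.arange(f,.2,-.17);print(len(a));P=np.c_[60-50*np.cos(a),74+50*np.sin(a)];D=np.diff(P,axis=0)
print(np.c_[a[1:],D[:,0],-D[:,1]].round(1).tolist())"
```

```text
t 18.5 winch [-114.5   94.7] 111.8 tooly-winch deg 90.0 tilt [ 0.001  0.    -1.   ] j [ 0.27  0.27 -0.34  0.96 -0.    0.08] F [-0.  -1.4] 4.9 w 0.008 gf 58.7
2.3145336762146376 51.31276987891213
13
[[2.1, -6.7, -5.2], [2.0, -7.5, -4.0], [1.8, -8.1, -2.7], [1.6, -8.4, -1.3], [1.5, -8.5, 0.2], [1.3, -8.3, 1.6], [1.1, -7.9, 3.0], [1.0, -7.3, 4.3], [0.8, -6.5, 5.5], [0.6, -5.5, 6.5], [0.4, -4.3, 7.3], [0.3, -3.0, 7.9]]
```

Request:
step_arm([
  [0,-6.7,-5.2,0,0,0],
  [0,-7.5,-4.0,0,0,0],
  [0,-8.1,-2.7,0,0,0],
  [0,-8.4,-1.3,0,0,0],
  [0,-8.5,0.2,0,0,0],
  [0,-8.3,1.6,0,0,0],
  [0,-7.9,3.0,0,0,0],
  [0,-7.3,4.3,0,0,0],
  [0,-6.5,5.5,0,0,0],
  [0,-5.5,6.5,0,0,0],
  [0,-4.3,7.3,0,0,0],
  [0,0,0,0,0,0],
])

```text
t: 19.7
tool_pos: [0.4552, 0.0434, 0.0948]
ee_rot: [-0.095, 0.996, 0.0, 0.0]
ft_force: [4.1, 1.9, -4.7]
gripper_width: 0.0078
gripper_force: 67.0
```

```bash
python3 -c "
from h import *
stat()"
```

```text
t 19.7 winch [-114.6   15.4] 94.8 tooly-winch deg 89.97 tilt [ 0.  0. -1.] j [ 0.1   0.29 -0.36  0.91  0.   -0.09] F [4.4 1.1] -4.7 w 0.0078 gf 67.0
```

Request:
step_arm([
  [0,-2.5,5,0,0,0],
  [0,-1.5,5,0,0,0],
  [0,-0.8,4,0,0,0],
  [0,0,0,0,0,0],
  [0,0,0,0,0,0],
])

```text
t: 20.2
tool_pos: [0.4561, 0.0392, 0.0816]
ee_rot: [-0.095, 0.995, -0.0, 0.0]
ft_force: [3.3, 2.8, -3.4]
gripper_width: 0.0079
gripper_force: 69.0
```

```bash
python3 -c "
from h import *
stat()"
```

```text
t 20.2 winch [-114.5   11. ] 81.6 tooly-winch deg 90.01 tilt [ 0.001 -0.    -1.   ] j [ 0.09  0.31 -0.38  0.88 -0.   -0.1 ] F [3.8 2.1] -3.4 w 0.0079 gf 69.0
```

Request:
step_arm([
  [0,0,1.5,0,0,0],
  [0,0,1.5,0,0,0],
  [0,0,0,0,0,0],
  [0,0,0,0,0,0],
])

```text
t: 20.6
tool_pos: [0.4562, 0.0388, 0.0792]
ee_rot: [-0.095, 0.995, -0.0, 0.001]
ft_force: [4.1, 0.5, 0.4]
gripper_width: 0.0077
gripper_force: 69.4
```

```bash
python3 -c "
from h import *
stat()"
```

```text
t 20.6 winch [-114.5   10.6] 79.2 tooly-winch deg 89.98 tilt [ 0.001 -0.001 -1.   ] j [ 0.09  0.31 -0.38  0.87 -0.   -0.1 ] F [ 4.1 -0.3] 0.4 w 0.0077 gf 69.4
```

Request:
step_arm([
  [0,0,1.0,0,0,0],
  [0,0,1.0,0,0,0],
  [0,0,0,0,0,0],
  [0,0,0,0,0,0],
])

```text
t: 21.0
tool_pos: [0.4561, 0.0386, 0.0774]
ee_rot: [-0.095, 0.996, -0.001, 0.001]
ft_force: [3.5, -1.4, 6.1]
gripper_width: 0.0078
gripper_force: 69.8
```

```bash
python3 -c "
from h import *
stat()"
```

```text
t 21.0 winch [-114.5   10.5] 77.4 tooly-winch deg 89.97 tilt [ 0.001 -0.001 -1.   ] j [ 0.09  0.32 -0.39  0.87 -0.   -0.1 ] F [ 3.2 -2.1] 6.1 w 0.0078 gf 69.8
```

Request:
step_arm([
  [0,0,1.0,0,0,0],
  [0,0,1.0,0,0,0],
  [0,0,0,0,0,0],
  [0,0,0,0,0,0],
])

```text
t: 21.4
tool_pos: [0.4562, 0.0385, 0.0756]
ee_rot: [-0.095, 0.996, -0.001, 0.001]
ft_force: [2.5, -2.8, 7.1]
gripper_width: 0.0077
gripper_force: 70.0
```

```bash
python3 -c "
from h import *
stat()"
```

```text
t 21.4 winch [-114.5   10.3] 75.6 tooly-winch deg 89.97 tilt [ 0.001 -0.001 -1.   ] j [ 0.08  0.32 -0.39  0.86 -0.   -0.1 ] F [ 2.  -3.2] 7.1 w 0.0077 gf 70.0
```

The rod is at its down height; open, lift away and check.

Request:
step_arm([
  [0,0,0,0,0,0],
  [0,0,0,0,0,0],
  [0,0,0,0,0,0],
  [0,0,-10,0,0,0],
  [0,0,-25,0,0,0],
  [0,0,-30,0,0,0],
  [10,0,-30,0,0,0],
  [30,0,-30,0,0,0],
  [30,0,-20,0,0,0],
  [30,0,0,0,0,0],
  [0,0,0,0,0,0],
  [0,0,0,0,0,0],
], hand=0.1)

```text
t: 22.6
tool_pos: [0.3572, 0.0202, 0.2206]
ee_rot: [-0.095, 0.995, 0.0, 0.001]
ft_force: [0.9, 0.2, 0.2]
gripper_width: 0.0468
gripper_force: 0.0
```

```bash
python3 -c "
from h import *
stat()
i=camera('side');cv2.imwrite('pics/i.png',cv2.resize(i[180:320,280:467],(800,600)))
# wheel frame: rod tip projection at pawl angle 0, .1, .2
for q in(0,.1,.2):
  for x in(-62,-134):
    y,z=60-50*np.cos(q+.04),74+50*np.sin(q+.04);p=proj('side',np.r_[C+R@np.array([x,y])/1000,z/1000]);print(q,x,((p-[280,180])*4.28).round(0))
"
```

```text
t 22.6 winch [-215.2   11.1] 220.6 tooly-winch deg 89.99 tilt [ 0.001  0.    -1.   ] j [ 0.06 -0.03 -0.38  1.22  0.   -0.13] F [1. 0.] 0.2 w 0.0468 gf 0.0
0 -62 [394. 295.]
0 -134 [540. 300.]
0.1 -62 [395. 289.]
0.1 -134 [541. 294.]
0.2 -62 [396. 283.]
0.2 -134 [542. 288.]
```

View pics/i.png

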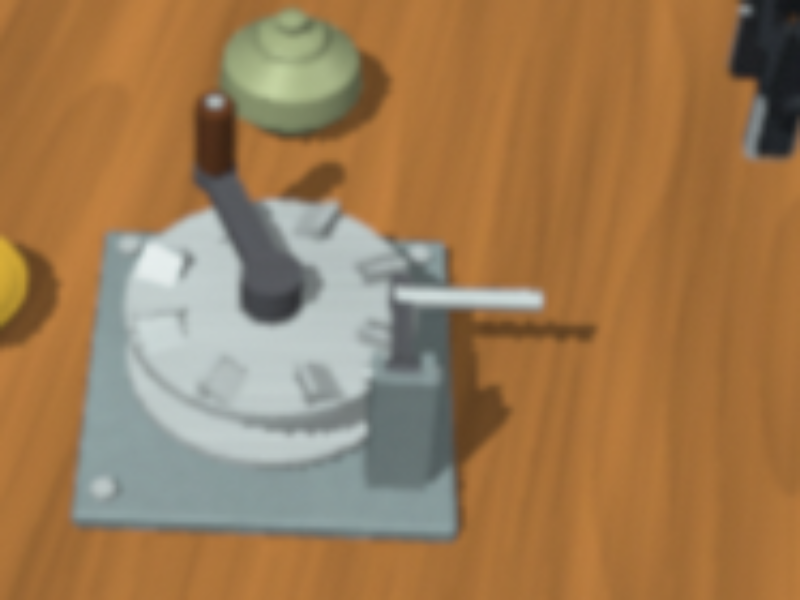

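The rod runs from (398,294) to (543,299), which matches pawl ≈ 0. The knob is still at (215,130), and the gripper is clear.

```bash
python3 -c "
from bench import *
print(close_job())"
```

```text
the job is handed in; nothing more can be done
None
```

I handed the job in after 22.6 s; no verdict came back, but by my readings each step was met. The pawl was swung over clear and the wheel wound back to the stop pin (about 10 N by my estimate, from 13 N at the knob). The pawl is back down in the teeth, with its rod within a pixel or so of the "down" position. The winch is released, and I saw no sign the dish, jar or diffuser was touched.

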